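# Find the release notch behind the slide drawer and press it

## Robot

A 6-joint arm with a two-finger parallel gripper is mounted at the origin on a cart in front of the work surface, level with it; the furniture and walls round the work are solid. World frame = base frame: x ahead of the robot, y to its left, z up, the work surface at z = 0. Lengths are in m, angles in rad, forces in N, time in s.
With the tool pointing down it reaches from about 0.25 to 0.725 m from the base axis. Payload 4 kg.
Tool frame: the origin (TCP) lies midway between the tips of the shut fingers; the grasp point (between the pads) lies 19 mm behind it; z points along the fingers, y is the line along which they close (so a half turn about z gives the same grasp; the last joint's range is limited). The gripper opens to 85 mm and grips with 20 to 120 N. Pads are 22 mm wide; open, the fingers measure 114 mm over their backs; the gripper's body (76 mm by 85 mm) begins 54 mm behind the grasp point. The pads swing forward as they close: fully open they stand 13 mm farther back than shut.
Start: joints at [1.348, 0.241, 0.005, 1.335, 0, 1.571], TCP at [0.11, 0.488, 0.231] pointing down, gripper open.
Joint ranges: [-2.72, 2.72], [-1.05, 1.87], [-1.09, 1.28], [-1.99, 2.15], [-1.42, 1.44], [-3.14, 3.14]. Speed limits (rad/s): [2.79, 2.79, 3.14, 3.14, 3.14, 3.14].

## Interface

Orientations are given as a unit quaternion [x, y, z, w].
In Python, from workcell import get_obs, camera, job_done, silhouettes gives the robot as it stands. The module is installed in compiled form; this text tells all that it offers.
- The arm moves only by the tool drive_tool, never from a script. Its argument "increments" is a list of rows, each a list of 3 entries, a list of its own where there are three numbers: the shift along the world's x, y, z in mm, then the turn, a rotation vector about the world's x, y, z in degrees, then the opening, from 0 (shut) to 1 (fully open). A call has 1 to 8 rows; each row shifts and turns the commanded pose from where the row before left it; what a row does not reach is not made up. A row lasts 1/12 s, in which the tool goes at most 41.7 mm and 7.16 degrees, less where a joint would pass 70% of its speed; a pose out of reach is approached as far as the arm can. A call is refused whole if a number of a shift passes 41.7 or a number of a turn 7.16, either way. A call with a gripper value outside its range is refused whole. The fingers move at their own pace and stop on an object; the grip force is fixed at half the most. Time passes only in rows, so rows that do not move let the fingers close. It gives the time, the measured TCP pose, the force, the opening and the grip force at its end, in the units of the state.
- get_obs(): the state, without advancing time (a new reading comes with each control period).
- camera(name): name is "scene" or "top" or "wrist"; returns a dict with "image" (400x640x3 uint8, red, green, blue), "K" (3x3 intrinsics, pixels), "view" (4x4, takes a point from world to camera coordinates). Camera axes: x right, y down, z forward; pixel columns grow to the right and rows downward; lengths in m; the calibration is good to about 2 mm. A picture is of the moment at which its call begins. There is no depth.
- job_done(): hands the job in; it is judged then, once.
Trained networks look in a picture, given as the dict that the camera call returned (one of the last four; its "shot" number tells which), for a name from the list of things; names that differ only in an ending like _2 or _b are one class to them, and where a whole thing is asked for, a point or a joint stands for the part that bears it (a point fixed in the world has none). Each returns a list of dicts, best first, with "conf" (0 to 1); they miss things now and then, are a little off and sometimes report something else, mostly with a low value. They report only what shows in the picture. A call takes as long as a camera call.
- silhouettes(query, picture): "region" (400x640 bool, what is visible of it) and "bbox" ([left, top, right, bottom] in pixels, round what is visible of it).
The state is a dict: "clock": time; "joint_pos": joint angles; "joint_vel": joint speeds; "tau": joint torques, N m; "eef_pos": TCP position; "tool_rot": TCP orientation; "ft_force": force on the tool from outside, world axes, zero at the start; "ft_torque": the same for the moment, N m; "grip_width": finger opening in m; "grasp_force": force on a finger pad.
Only numpy, scipy, OpenCV 4.12 (cv2) and the standard library are available. Lean on these libraries where they do the work, as an engineer would, in place of code of your own. Each camera call takes 0.05 s, during which the arm holds its last target. There are 200 camera calls.

## Task

The drawer of the low white slide unit has no handle: it is pushed out from behind, through a notch hidden somewhere along the rail at the unit's back edge. Feel along that back edge with a fingertip until you find the notch, then press the tongue inside it towards the front, all the way to its stop, and take the hand away. Pick nothing up, and leave the other things where they stand.

Things in the scene. Friction and masses are not known exactly. Their poses are not given: they have to be found in the camera images.
- unit: Low white slide-drawer unit fixed to the worktop, 109 mm deep (x), 340 mm wide (y), 60 mm high. Origin: centre of its underside; z up, own +x points to its back (away from the robot), +y to its left. The flat cover (top at 60 mm) ends 34 mm behind the origin. Two solid end housings, as high, begin 78 mm either side of the middle and reach 64 mm behind the origin, the back rail between them.
- rail_mid (a point): Middle of the back rail's outer face, 61 mm behind the unit's origin, at the rail's top edge (57 mm high); axes as the unit's. The face is flat, upright, flush with a sill 4 to 16 mm high. One notch, 56 mm wide, cuts the rail from its top down to 16 mm height, its middle anywhere up to 45 mm left or right of this point. All is the same white: hard to see, found by feel.
- tongue_mid (a point): Middle of the drawer tongue's upright face, 36 mm high, 6 mm further in than the rail's outer face (shut); axes as the unit's. The tongue spans the whole rail behind it, top at 56 mm, but only inside the notch can it be reached: a fingertip at 25 to 45 mm height goes in from behind and presses it. This point is the middle of the unit, not of the notch.
- drawer (a joint): How far the drawer has been pushed out, in m: 0 = shut, 0.015 = stop. Pressing the tongue in the notch towards the unit's own -x (towards the robot) moves it, against about 4 N of friction and some damping, and it stays where it is left. The drawer's front then stands proud of the unit's front by that much.
- petri: Petri dish, 58 mm across, 15 mm high, loose on the unit's cover; origin at the centre of its underside. Bystander.
- forceps: Steel forceps, 130 x 14 x 9 mm, loose on the unit's cover; origin under its middle. Bystander.
- beaker: Glass beaker, 58 mm across, 69 mm high, standing left of the unit; origin at the centre of its underside. Bystander.
- timer: White bench timer, 60 x 66 x 19 mm, lying left of the unit; origin at the centre of its underside. Bystander.
- slide_box: Closed green slide box, 74 x 85 x 36 mm, left of the unit; origin at the centre of its underside. Bystander.
- bottle: Amber bottle with black cap, 52 mm across, 118 mm high, behind and left of the unit; origin at the centre of its underside. Bystander.

How it is judged:
On the way, in this order (a step that is already met when the one before it is completed fails the run):
1. a fingertip touches the unit from behind its back edge (contact force between the fingers and unit above 0.3 N and x of the grasp point in the frame of unit above 0.05 m), for 0.02 s.
2. the tongue in the notch is pressed to its stop, by the fingers (value of joint drawer above 0.0125 m and contact force between the fingers and unit above 0.3 N), for 0.02 s.
At the end, for the whole second after the job is handed in: The drawer stands out at least 12.5 mm of its 15 mm and is at rest; none of the six loose bystanders is more than 30 mm from where it stood (value of joint drawer above 0.0125 m and velocity of joint drawer below 0.005 m/s and distance of each of petri, forceps, beaker, timer, slide_box, bottle from where it was at the start of the episode below 0.03 m); the robot touches nothing.
It fails at once if a bystander is lifted, carried or knocked away (moved more than 30 mm) (distance of any of petri, forceps, beaker, timer, slide_box, bottle from where it was at the start of the episode above 0.03 m).
It also fails if it takes over 61 s, if anything falls off the work surface, if the arm or the gripper's body presses on something with over 40 N, if the wrist force passes 120 N, or if a joint passes its speed limit or range.

## Working session

There is one attempt and no reset: what is moved stays moved. The work goes in short steps, Python scripts to look and compute and a tool call to move; the robot and the scene stay as the last step left them, time stands still between calls to the robot, and variables do not carry over. Pictures are saved under pics/ and viewed, at most 10 in all, crops included, and the job is handed in when it is done.

Besides the shell and the picture viewer there is one more tool, called after "Request:" by a JSON object that holds its "fn" and its "kwargs". drive_tool: Moves the arm, as the interface text tells. Its arguments: {"type":"object","properties":{"increments":{"type":"array"}},"required":["increments"]}

```bash
mkdir -p pics; cat > h.py <<'E'
import numpy as np, cv2
from workcell import get_obs, camera, job_done, silhouettes
def ray(p,u,v,z):
    V=np.array(p["view"]);R=V[:3,:3];c=-R.T@V[:3,3]
    d=R.T@np.linalg.inv(p["K"])@[u,v,1]; return c+d*(z-c[2])/d[2]
def proj(p,X):
    V=np.array(p["view"]);q=p["K"]@(V[:3,:3]@np.array(X)+V[:3,3]);return q[:2]/q[2]
E
python3 - <<'E'
from h import *
o=get_obs();print({k:np.round(v,3) for k,v in o.items()})
for n in ["top","scene"]:
    p=camera(n);cv2.imwrite(f"pics/{n}0.png",p["image"][:,:,::-1])
    V=np.array(p["view"]);print(n,-V[:3,:3].T@V[:3,3])
    for q in ["unit","petri","forceps","beaker","timer","slide_box","bottle"]:
        for s in silhouettes(q,p)[:1]:
            print(q,round(s["conf"],2),np.round(s["bbox"]))
            if q=="unit":
                c,_=cv2.findContours(s["region"].astype(np.uint8),0,1); c=max(c,key=cv2.contourArea)
                b=cv2.boxPoints(cv2.minAreaRect(c)); print(b, [np.round(ray(p,*x,.06),3) for x in b])
                h=cv2.approxPolyDP(cv2.convexHull(c),3,True)[:,0]
                for x in h: print(x,np.round(ray(p,*x,.06),3),np.round(ray(p,*x,0),3))
E
```

```text
{'clock': np.float64(0.0), 'joint_pos': array([ 1.348,  0.241,  0.004,  1.335, -0.   ,  1.571]), 'joint_vel': array([-0.001, -0.   ,  0.002, -0.001,  0.002, -0.   ]), 'tau': array([-1.0000e-03, -3.7232e+01,  2.5241e+01,  1.7000e-02, -0.0000e+00,
       -0.0000e+00]), 'eef_pos': array([0.11 , 0.487, 0.23 ]), 'tool_rot': array([ 0.111,  0.994, -0.001, -0.   ]), 'ft_force': array([-0.098, -0.315,  1.093]), 'ft_torque': array([ 0.019, -0.058, -0.028]), 'grasp_force': np.float64(0.0), 'grip_width': np.float64(0.085)}
top [0.49637938 0.04519433 1.06102957]
unit 0.76 [360. 198. 495. 248.]
[[360.22845 209.31297]
 [487.93488 196.18428]
 [492.16852 237.36586]
 [364.4621  250.49455]] [array([ 0.549, -0.068,  0.06 ]), array([ 0.584, -0.415,  0.06 ]), array([ 0.473, -0.423,  0.06 ]), array([ 0.439, -0.079,  0.06 ])]
[487 199] [ 0.576 -0.413  0.06 ] [ 0.581 -0.44   0.   ]
[491 235] [ 0.479 -0.42   0.06 ] [ 0.478 -0.448  0.   ]
[379 249] [ 0.442 -0.118  0.06 ] [ 0.439 -0.128  0.   ]
[364 246] [ 0.451 -0.078  0.06 ] [ 0.448 -0.085  0.   ]
[364 209] [ 0.55  -0.079  0.06 ] [ 0.554 -0.086  0.   ]
petri
[... 396 characters left out ...]
.06 ]), array([ 0.553, -0.033,  0.06 ]), array([ 0.583, -0.42 ,  0.06 ]), array([ 0.437, -0.445,  0.06 ])]
[317 249] [ 0.445 -0.093  0.06 ] [ 0.494 -0.04   0.   ]
[351 228] [ 0.548 -0.087  0.06 ] [ 0.609 -0.033  0.   ]
[499 307] [ 0.582 -0.408  0.06 ] [ 0.647 -0.39   0.   ]
[502 312] [ 0.576 -0.417  0.06 ] [ 0.64 -0.4   0.  ]
[495 330] [ 0.531 -0.428  0.06 ] [ 0.59  -0.413  0.   ]
[466 367] [ 0.435 -0.435  0.06 ] [ 0.483 -0.42   0.   ]
[315 268] [ 0.405 -0.133  0.06 ] [ 0.45  -0.084  0.   ]
petri 0.73 [333. 239. 369. 265.]
forceps 0.73 [404. 288. 472. 328.]
beaker 0.87 [274. 152. 293. 176.]
timer 0.8 [189. 182. 225. 199.]
slide_box 0.86 [226. 160. 263. 190.]
bottle 0.53 [350. 270. 440. 332.]
```

```bash
python3 - <<'E'
from h import *
a=cv2.imread("pics/top0.png")[180:265,345:505];b=cv2.imread("pics/scene0.png")[200:390,290:530]
a=cv2.resize(a,None,fx=4.9,fy=4.9,interpolation=2); b=cv2.resize(b,None,fx=3,fy=3,interpolation=2)
cv2.imwrite("pics/a.png",a);cv2.imwrite("pics/b.png",b)
E
```

```text
(no output)
```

View pics/a.png

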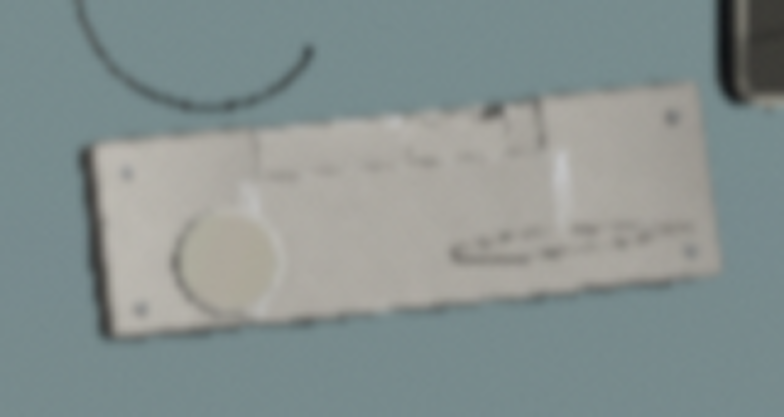

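View pics/b.png

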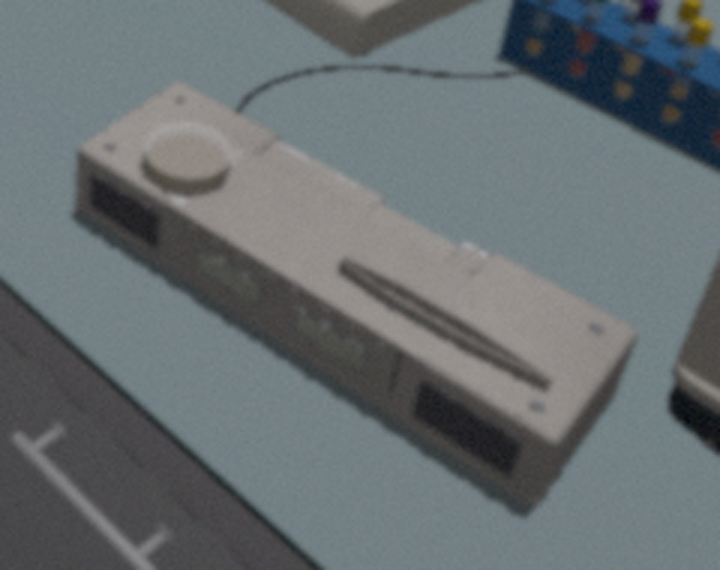

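View pics/top0.png

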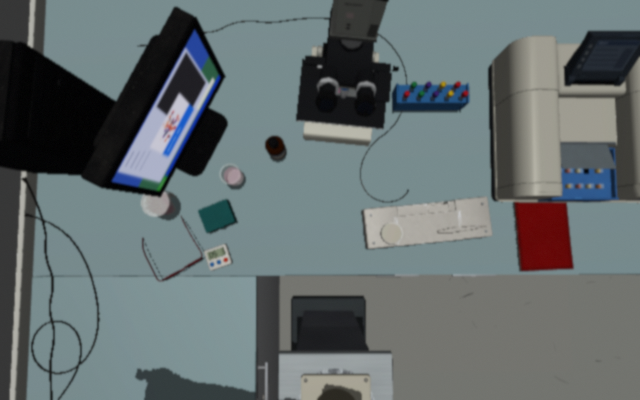

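```bash
cat >> h.py <<'E'
def U(th,X):
    c,s=np.cos(th[2]),np.sin(th[2]);X=np.array(X);return np.array([th[0]+c*X[0]-s*X[1],th[1]+s*X[0]+c*X[1],X[2]])
E
python3 - <<'E'
from h import *
from scipy.optimize import minimize
import itertools
C=list(itertools.product([-.045,.064],[-.17,.17],[0,.06]))
data=[]
for n in ["top","scene"]:
    p=camera(n);s=silhouettes("unit",p)[0];data.append((p,cv2.resize(s["region"].astype(np.uint8),None,fx=4,fy=4,interpolation=0)))
def iou(th,d):
    p,m=d;P=np.array([(proj(p,U(th,x))+.5)*4*16 for x in C]).astype(np.int32)
    k=np.zeros_like(m);cv2.fillConvexPoly(k,cv2.convexHull(P),1,shift=4);return (k&m).sum()/(k|m).sum()
for ds in ([data[0]],[data[1]],data):
    r=minimize(lambda t:-sum(iou(t,d) for d in ds),[.505,-.25,.08],method="Nelder-Mead",options=dict(initial_simplex=[[.505,-.25,.08],[.515,-.25,.08],[.505,-.24,.08],[.505,-.25,.12]]))
    print(np.round(r.x,4),[round(iou(r.x,d),3) for d in data])
th=r.x
for k,(p,_) in enumerate(data):
    im=cv2.resize(p["image"][:,:,::-1],None,fx=4,fy=4,interpolation=2)
    for q in [[(.064,.17,.06),(.064,-.17,.06),(-.045,-.17,.06),(-.045,.17,.06)],[(.061,.078,.057),(.061,-.078,.057),(.034,-.078,.06),(.034,.078,.06)]]:
        P=np.array([(proj(p,U(th,x))+.5)*4 for x in q]).astype(int);cv2.polylines(im,[P],True,(0,0,255),1)
    a=im[180*4:265*4,350*4:500*4] if k==0 else im[215*4:350*4,305*4:505*4]
    cv2.imwrite(f"pics/o{k}.png",cv2.resize(a,(600,340)) if k==0 else a[:, :800][:500])
a=cv2.imread("pics/o0.png");b=cv2.resize(cv2.imread("pics/o1.png"),(400,250));c=np.zeros((590,600,3),np.uint8);c[:340]=a;c[340:,:400]=b;cv2.imwrite("pics/oo.png",c)
E
```

```text
[ 0.505 -0.25   0.08 ] [np.float64(0.0), np.float64(0.834)]
[ 0.5072 -0.2516  0.0937] [np.float64(0.0), np.float64(0.842)]
[ 0.5072 -0.2516  0.0937] [np.float64(0.0), np.float64(0.842)]
```

View pics/oo.png

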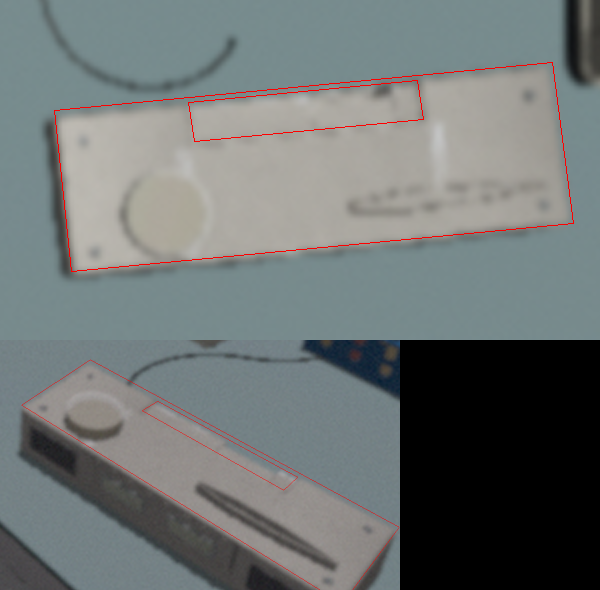

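Request:
{"fn": "drive_tool", "kwargs": {"increments": [[[15, -25, 0], [0, 0, 0], 0], [[21, -29, 0], [0, 0, 3], 0], [[21, -29, 0], [0, 0, 3], 0], [[21, -29, 0], [0, 0, 3], 0], [[21, -29, 0], [0, 0, 3], 0], [[21, -29, 0], [0, 0, 3], 0], [[21, -29, 0], [0, 0, 3], 0], [[21, -29, 0], [0, 0, 0], 0]]}}

```text
clock: 1.67
eef_pos: [0.2731, 0.2582, 0.2316]
tool_rot: [-0.047, 0.999, 0.0, 0.0]
ft_force: [-0.0, 1.4, -0.0]
grip_width: -0.0003
grasp_force: 0.0
```

Request:
{"fn": "drive_tool", "kwargs": {"increments": [[[21, -29, 0], [0, 0, 0], 0], [[21, -29, 0], [0, 0, 0], 0], [[21, -29, 0], [0, 0, 0], 0], [[21, -29, 0], [0, 0, 0], 0], [[21, -29, 0], [0, 0, 0], 0], [[21, -29, 0], [0, 0, 0], 0], [[21, -29, 0], [0, 0, 0], 0], [[0, 0, 0], [0, 0, 0], 0]]}}

```text
clock: 2.33
eef_pos: [0.4228, 0.0523, 0.2314]
tool_rot: [-0.042, 0.999, -0.001, 0.001]
ft_force: [0.9, 0.3, 0.7]
grip_width: -0.0
grasp_force: 0.0
```

Request:
{"fn": "drive_tool", "kwargs": {"increments": [[[20, -33, 0], [0, 0, 0], 0], [[24, -33, 0], [0, 0, 0], 0], [[24, -33, 0], [0, 0, 0], 0], [[24, -33, 0], [0, 0, 0], 0], [[24, -33, 0], [0, 0, 0], 0], [[24, -33, 0], [0, 0, 0], 0], [[24, -33, 0], [0, 0, 0], 0], [[24, -33, 0], [0, 0, 0], 0]]}}

```text
clock: 3.0
eef_pos: [0.6083, -0.2086, 0.2312]
tool_rot: [-0.046, 0.999, 0.0, 0.0]
ft_force: [0.9, 0.9, 0.4]
grip_width: -0.0002
grasp_force: 0.0
```

Request:
{"fn": "drive_tool", "kwargs": {"increments": [[[0, 0, -10], [0, 0, 0], 0], [[0, 0, -30], [0, 0, 0], 0], [[0, 0, -30], [0, 0, 0], 0], [[0, 0, -30], [0, 0, 0], 0], [[0, 0, -20], [0, 0, 0], 0], [[0, 0, 0], [0, 0, 0], 0]]}}

```text
clock: 3.5
eef_pos: [0.6036, -0.2054, 0.1052]
tool_rot: [-0.046, 0.999, 0.002, -0.005]
ft_force: [-1.5, -0.3, -0.8]
grip_width: -0.0
grasp_force: 0.0
```

```bash
python3 - <<'E'
from h import *
p=camera("scene");cv2.imwrite("pics/s2.png",cv2.resize(p["image"][150:350,250:530,::-1],None,fx=2.5,fy=2.5,interpolation=2))
o=get_obs();print(o["eef_pos"],o["joint_pos"],o["ft_force"])
E
```

```text
[ 0.60515206 -0.20598562  0.10823841] [-3.28129047e-01  5.92112596e-01  2.14445097e-01  1.20013232e+00
  9.28544075e-05 -4.19833781e-01] [-0.20800619 -0.43650784  1.57490341]
```

View pics/s2.png

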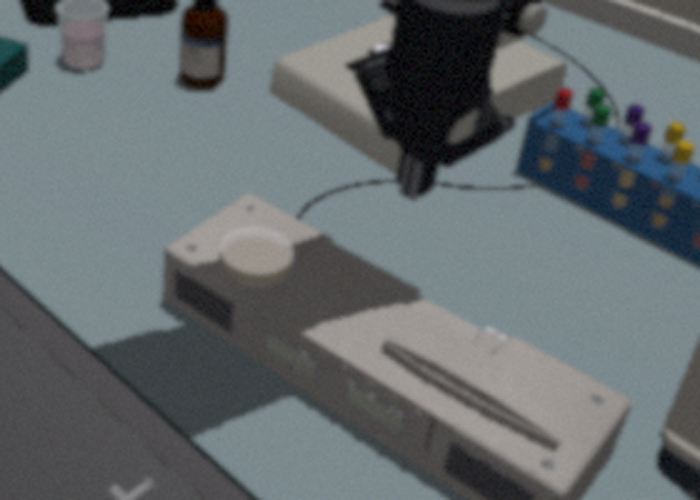

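The gripper hangs behind the unit's back edge with clear space around it: fingertips at about (415,190) in the crop, microscope base and tube rack well behind. Descending.

Request:
{"fn": "drive_tool", "kwargs": {"increments": [[[0, 0, -12], [0, 0, 0], 0], [[0, 0, -25], [0, 0, 0], 0], [[0, 0, -25], [0, 0, 0], 0], [[0, 0, -8], [0, 0, 0], 0], [[0, 0, 0], [0, 0, 0], 0], [[0, 0, 0], [0, 0, 0], 0]]}}

```text
clock: 4.05
eef_pos: [0.6084, -0.2074, 0.0428]
tool_rot: [-0.046, 0.999, -0.0, 0.001]
ft_force: [0.2, -0.8, 0.4]
grip_width: 0.0001
grasp_force: 0.0
```

Request:
{"fn": "drive_tool", "kwargs": {"increments": [[[-5, -0.5, 0], [0, 0, 0], 0], [[-5, -0.5, 0], [0, 0, 0], 0], [[-5, -0.5, 0], [0, 0, 0], 0], [[0, 0, 0], [0, 0, 0], 0]]}}

```text
clock: 4.38
eef_pos: [0.5916, -0.2092, 0.0424]
tool_rot: [-0.045, 0.999, -0.0, 0.0]
ft_force: [-0.5, -0.7, 0.6]
grip_width: 0.0001
grasp_force: 0.0
```

Request:
{"fn": "drive_tool", "kwargs": {"increments": [[[-4, -0.4, -3], [0, 0, 0], 0], [[-4, -0.4, -3], [0, 0, 0], 0], [[0, 0, 0], [0, 0, 0], 0]]}}

```text
clock: 4.63
eef_pos: [0.5829, -0.2095, 0.0345]
tool_rot: [-0.045, 0.999, 0.0, -0.001]
ft_force: [-1.6, -0.3, -0.3]
grip_width: -0.0
grasp_force: 0.0
```

Request:
{"fn": "drive_tool", "kwargs": {"increments": [[[-2, -0.2, 0], [0, 0, 0], 0], [[-2, -0.2, 0], [0, 0, 0], 0], [[0, 0, 0], [0, 0, 0], 0]]}}

```text
clock: 4.88
eef_pos: [0.5801, -0.2101, 0.0352]
tool_rot: [-0.046, 0.999, 0.0, -0.0]
ft_force: [0.1, 0.7, -0.0]
grip_width: 0.0001
grasp_force: 0.0
```

Request:
{"fn": "drive_tool", "kwargs": {"increments": [[[-2, -0.2, 0], [0, 0, 0], 0], [[0, 0, 0], [0, 0, 0], 0]]}}

```text
clock: 5.05
eef_pos: [0.5783, -0.2103, 0.0353]
tool_rot: [-0.046, 0.999, 0.0, -0.0]
ft_force: [-0.3, -0.9, 0.4]
grip_width: -0.0
grasp_force: 0.0
```

Request:
{"fn": "drive_tool", "kwargs": {"increments": [[[-2, -0.2, 0], [0, 0, 0], 0], [[0, 0, 0], [0, 0, 0], 0]]}}

```text
clock: 5.22
eef_pos: [0.5762, -0.2105, 0.0353]
tool_rot: [-0.046, 0.999, 0.0, -0.0]
ft_force: [-0.8, -0.8, -0.7]
grip_width: 0.0
grasp_force: 0.0
```

Request:
{"fn": "drive_tool", "kwargs": {"increments": [[[-1.5, -0.1, 0], [0, 0, 0], 0], [[0, 0, 0], [0, 0, 0], 0]]}}

```text
clock: 5.38
eef_pos: [0.5747, -0.2106, 0.0353]
tool_rot: [-0.046, 0.999, 0.0, -0.0]
ft_force: [0.8, -0.7, 0.2]
grip_width: 0.0
grasp_force: 0.0
```

Request:
{"fn": "drive_tool", "kwargs": {"increments": [[[-1.5, -0.1, 0], [0, 0, 0], 0], [[0, 0, 0], [0, 0, 0], 0]]}}

```text
clock: 5.55
eef_pos: [0.5734, -0.2107, 0.0354]
tool_rot: [-0.046, 0.999, -0.0, 0.0]
ft_force: [0.5, -0.5, -0.4]
grip_width: 0.0001
grasp_force: 0.0
```

Request:
{"fn": "drive_tool", "kwargs": {"increments": [[[-1.5, -0.1, 0], [0, 0, 0], 0], [[0, 0, 0], [0, 0, 0], 0]]}}

```text
clock: 5.72
eef_pos: [0.5734, -0.2107, 0.0355]
tool_rot: [-0.046, 0.999, 0.0, 0.001]
ft_force: [4.5, 0.4, -2.8]
grip_width: 0.0001
grasp_force: 2.3
```

Request:
{"fn": "drive_tool", "kwargs": {"increments": [[[-1.5, -0.1, 0], [0, 0, 0], 0], [[0, 0, 0], [0, 0, 0], 0]]}}

```text
clock: 5.88
eef_pos: [0.5734, -0.2107, 0.0356]
tool_rot: [-0.046, 0.999, 0.0, 0.003]
ft_force: [8.8, 0.4, -5.9]
grip_width: 0.0001
grasp_force: 4.1
```

Request:
{"fn": "drive_tool", "kwargs": {"increments": [[[-1.5, -0.1, 0], [0, 0, 0], 0], [[0, 0, 0], [0, 0, 0], 0]]}}

```text
clock: 6.05
eef_pos: [0.5733, -0.2107, 0.0357]
tool_rot: [-0.046, 0.999, 0.0, 0.004]
ft_force: [11.1, 1.7, -8.6]
grip_width: -0.0
grasp_force: 5.8
```

Firm stop at x = 0.573: it's the rail (11 N, no give). Retreat and try to the right, where the pictures hint at the notch.

Request:
{"fn": "drive_tool", "kwargs": {"increments": [[[9, 0.8, 0], [0, 0, 0], 0], [[1, -10, 0], [0, 0, 0], 0], [[1.9, -20, 0], [0, 0, 0], 0], [[1.9, -20, 0], [0, 0, 0], 0], [[1, -10, 0], [0, 0, 0], 0], [[0, 0, 0], [0, 0, 0], 0], [[0, 0, 0], [0, 0, 0], 0]]}}

```text
clock: 6.63
eef_pos: [0.583, -0.2706, 0.035]
tool_rot: [-0.045, 0.999, 0.0, -0.001]
ft_force: [-0.5, -0.2, -0.0]
grip_width: -0.0001
grasp_force: 0.0
```

Request:
{"fn": "drive_tool", "kwargs": {"increments": [[[-2, -0.2, 0], [0, 0, 0], 0], [[-1.5, -0.1, 0], [0, 0, 0], 0], [[0, 0, 0], [0, 0, 0], 0]]}}

```text
clock: 6.88
eef_pos: [0.5797, -0.2695, 0.0353]
tool_rot: [-0.046, 0.999, 0.0, -0.0]
ft_force: [0.5, 0.6, 0.1]
grip_width: 0.0001
grasp_force: 0.0
```

Request:
{"fn": "drive_tool", "kwargs": {"increments": [[[-1.5, -0.1, 0], [0, 0, 0], 0], [[-1, -0.1, 0], [0, 0, 0], 0], [[0, 0, 0], [0, 0, 0], 0]]}}

```text
clock: 7.13
eef_pos: [0.5776, -0.2703, 0.0354]
tool_rot: [-0.046, 0.999, 0.0, -0.0]
ft_force: [0.5, 0.6, -0.5]
grip_width: -0.0
grasp_force: 0.0
```

Request:
{"fn": "drive_tool", "kwargs": {"increments": [[[-1.5, -0.1, 0], [0, 0, 0], 0], [[-1, -0.1, 0], [0, 0, 0], 0], [[0, 0, 0], [0, 0, 0], 0]]}}

```text
clock: 7.38
eef_pos: [0.575, -0.2708, 0.0353]
tool_rot: [-0.046, 0.999, 0.0, -0.0]
ft_force: [0.6, -0.8, -0.1]
grip_width: 0.0003
grasp_force: 0.0
```

Request:
{"fn": "drive_tool", "kwargs": {"increments": [[[-1.5, -0.1, 0], [0, 0, 0], 0], [[-1, -0.1, 0], [0, 0, 0], 0], [[0, 0, 0], [0, 0, 0], 0]]}}

```text
clock: 7.63
eef_pos: [0.5733, -0.271, 0.0354]
tool_rot: [-0.046, 0.999, 0.0, 0.001]
ft_force: [2.1, -0.1, -1.4]
grip_width: 0.0002
grasp_force: 1.0
```

Request:
{"fn": "drive_tool", "kwargs": {"increments": [[[-1.5, -0.1, 0], [0, 0, 0], 0], [[-1, -0.1, 0], [0, 0, 0], 0], [[0, 0, 0], [0, 0, 0], 0]]}}

```text
clock: 7.88
eef_pos: [0.5709, -0.2713, 0.0354]
tool_rot: [-0.046, 0.999, -0.0, 0.001]
ft_force: [4.0, 0.3, -2.6]
grip_width: -0.0002
grasp_force: 2.0
```

It is the tongue: 6 mm further in and yielding at about 4 N. Now pressing on to the stop.

Request:
{"fn": "drive_tool", "kwargs": {"increments": [[[-1.5, -0.1, 0], [0, 0, 0], 0], [[-1.5, -0.1, 0], [0, 0, 0], 0], [[-1.5, -0.1, 0], [0, 0, 0], 0], [[-1.5, -0.1, 0], [0, 0, 0], 0], [[-1.5, -0.2, 0], [0, 0, 0], 0], [[0, 0, 0], [0, 0, 0], 0]]}}

```text
clock: 8.38
eef_pos: [0.5623, -0.2721, 0.0354]
tool_rot: [-0.045, 0.999, -0.0, -0.0]
ft_force: [4.2, -0.4, -1.9]
grip_width: 0.0001
grasp_force: 1.8
```

Request:
{"fn": "drive_tool", "kwargs": {"increments": [[[-1.5, -0.1, 0], [0, 0, 0], 0], [[-1.5, -0.1, 0], [0, 0, 0], 0], [[-1.5, -0.1, 0], [0, 0, 0], 0], [[0, 0, 0], [0, 0, 0], 0]]}}

```text
clock: 8.72
eef_pos: [0.5583, -0.2725, 0.0354]
tool_rot: [-0.046, 0.999, -0.0, 0.0]
ft_force: [5.6, -0.3, -2.8]
grip_width: 0.0001
grasp_force: 2.4
```

Request:
{"fn": "drive_tool", "kwargs": {"increments": [[[-1.5, -0.1, 0], [0, 0, 0], 0], [[-1.5, -0.1, 0], [0, 0, 0], 0], [[0, 0, 0], [0, 0, 0], 0]]}}

```text
clock: 8.97
eef_pos: [0.5583, -0.2725, 0.0356]
tool_rot: [-0.046, 0.999, -0.0, 0.003]
ft_force: [11.4, -0.5, -7.1]
grip_width: 0.0001
grasp_force: 5.8
```

Stop reached after 15 mm of travel (force rises, no motion). Withdrawing.

Request:
{"fn": "drive_tool", "kwargs": {"increments": [[[5, 0.5, 0], [0, 0, 0], 0], [[10, 0.9, 0], [0, 0, 0], 0], [[15, 1.4, 0], [0, 0, 0], 0], [[15, 1.4, 0], [0, 0, 0], 0], [[0, 0, 0], [0, 0, 0], 0], [[0, 0, 25], [0, 0, 0], 0], [[0, 0, 30], [0, 0, 0], 0], [[0, 0, 30], [0, 0, 0], 0]]}}

```text
clock: 9.63
eef_pos: [0.5971, -0.2675, 0.1195]
tool_rot: [-0.045, 0.999, 0.001, -0.003]
ft_force: [0.6, -0.1, 0.4]
grip_width: -0.0002
grasp_force: 0.0
```

Request:
{"fn": "drive_tool", "kwargs": {"increments": [[[0, 0, 30], [0, 0, 0], 0], [[0, 0, 20], [0, 0, 0], 0], [[0, 0, 0], [0, 0, 0], 0], [[0, 0, 0], [0, 0, 0], 0], [[0, 0, 0], [0, 0, 0], 0]]}}

```text
clock: 10.05
eef_pos: [0.5985, -0.2679, 0.1691]
tool_rot: [-0.045, 0.999, 0.001, -0.002]
ft_force: [0.6, -0.0, 0.5]
grip_width: -0.0002
grasp_force: 0.0
```

```bash
python3 - <<'E'
from h import *
p=camera("scene");cv2.imwrite("pics/s3.png",cv2.resize(p["image"][150:390,250:530,::-1],None,fx=2.4,fy=2.4,interpolation=2))
o=get_obs();print(o["eef_pos"],o["ft_force"],o["joint_vel"])
E
```

```text
[ 0.5984183  -0.26771911  0.16840271] [-0.39187533 -0.65528817 -0.18524915] [ 0.00216751  0.01399962 -0.00119159 -0.00302438  0.00218897 -0.00073653]
```

View pics/s3.png

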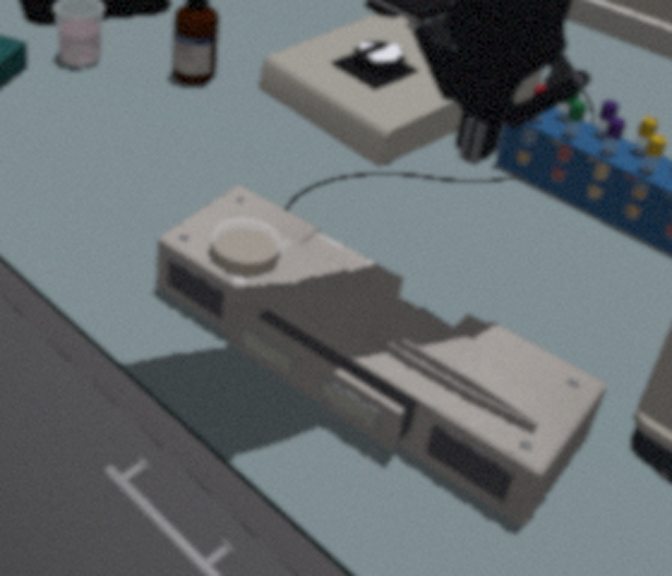

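The drawer front stands proud (around (340,390)), the dish and forceps sit where they were, and the hand is clear in the air near (480,150).

```bash
python3 -c "
from workcell import job_done
print(job_done())"
```

```text
the job is handed in; nothing more can be done
None
```

I found the notch by feel about 25 mm right of the rail's middle and pressed the tongue about 15 mm to its stop. The hand is clear, the last picture shows the drawer standing out and the dish and forceps unmoved, and the job is handed in; no verdict was returned.

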